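# Load the bobbin winder and hold its lever at the third click

## Task

Seat the two-bobbin carrier fully down on the winder's two pegs and let go of it, then press the winder's lever down past its first and second clicks to the third and finish while holding it there against its spring, not pushed on to the bottom stop. Leave the canister, dish, pencil cup and hoop stand where they are.

Things in the scene. Friction and masses are not known exactly. Their poses are not given: they have to be found in the camera images.
- winder: Blue plastic bobbin winder, fixed to the table: base block 170 (x) x 280 (y) x 40 mm high. Origin: centre of its underside, on the table; z up. The seat with two pegs is on top of its +y half; the lever, on its -y half, is hinged at +x and its free end points to -x.
- seat (a point): Point on the winder's top face midway between the pegs, at x 0, y 75, z 40 mm in the winder's frame; axes as the winder's. The two upright steel pegs stand 23 mm to either side along y: 8 mm in diameter, 18 mm tall, the upper 6 mm tapered to 3 mm.
- carrier: Loose white carrier, about 0.12 kg: plate 44 (x) x 116 (y) x 10 mm, two 12 mm through-holes at y +-23, a 20 mm wide, 26 mm high bobbin at each end, and in the middle an upright grip tab 14 (x) x 24 (y) mm, top 47 mm above the underside. Origin: centre of the underside, z up. Starts flat on the table left or right of the winder. Fits the pegs either way round; seated, its origin is at seat.
- lever_turn (a joint): Turn of the winder's lever, rad: 0 = up at rest, grows as it is pressed down, bottom stop at 0.47. Clicks (detents) at 0.132, 0.264 and 0.396, felt as a ripple in the resistance; let go, the lever springs back to 0 from any of them. Takes about 4 to 10 N down on the cross-bar; the push dips to 4 or 5 N just before each click and climbs again at it.
- lever_bar (a point): Round blue cross-bar at the lever's free end, pressed from above: 20 mm in diameter, 50 mm long along the winder's y. This point, on its axis at the middle, runs on an arc of radius 120 mm about the lever's origin. Its axis is 115 mm above the table at rest, 99, 83 and 68 mm at the three clicks and 59 mm at the stop; its x in the winder's frame stays within -71 to -75 mm.
- lever: The winder's blue lever, a 12 mm thick round arm with a cross-bar at its end. Origin: on its hinge axis (along the winder's y), at x 45, y -85, z 85 mm in the winder's frame, between two cheeks whose tops are 102 mm above the table. At rest the arm slopes 0.25 rad up from here towards the winder's -x.
- index (a point): Top centre of the upright blue index plate beside the lever arm: at x -20, y -60, z 108 mm in the winder's frame, 50 mm long (x), 5 mm thick. On its lever side are three 5 mm steel pins: the arm's centre line is level with the top, middle and lowest pin at the first, second and third click.
- canister: Bystander: stainless steel lidded canister, 76 mm in diameter, 108 mm high with its knob; origin at the centre of its underside. On the side of the winder where the carrier is not.
- dish: Bystander: white ceramic dish, 110 mm in diameter, 30 mm high; origin at the centre of its underside.
- pencil_cup: Bystander: clear acrylic pencil cup, 72 mm in diameter, 100 mm high; origin at the centre of its underside.
- hoop_stand: Bystander: bamboo hoop upright on a 90 x 130 mm foot, about 210 mm high; origin at the centre of its underside.
Mind the look-alikes: they are no part of the job. There is more than one size of the carrier; the one meant has the size given above.

How it is judged:
By the outcome, as a careful person would: the job done as asked, in the order asked, and still so for the second after the job is handed in, while the arm keeps its last pose, push and grip.
It also fails if it takes over 48 s, if anything falls off the work surface, if the arm or the gripper's body presses on something with over 40 N, if the wrist force passes 120 N, or if a joint passes its speed limit or range.

## Robot

A 6-joint arm with a two-finger parallel gripper is mounted at the origin on the work surface. World frame = base frame: x ahead of the robot, y to its left, z up, the work surface at z = 0. Lengths are in m, angles in rad, forces in N, time in s.
With the tool pointing down it reaches from about 0.3 to 0.75 m from the base axis. Payload 8.5 kg.
Tool frame: the origin (TCP) lies on the centre line of the jaws, within the pads' length; the fingertips stand 17 mm ahead of it and the grasp point (between the pads) lies 2 mm behind it; z points along the fingers, y is the line along which they close (so a half turn about z gives the same grasp; the last joint's range is limited). The gripper opens to 88 mm and grips with 3 to 60 N. Pads are 18 mm wide; open, the fingers measure 123 mm over their backs; the gripper's body (75 mm by 187 mm) begins 45 mm behind the grasp point.
Start: joints at [-1.448, 0.381, 1.297, -0, 1.464, -0.215], TCP at [0.182, -0.519, 0.256] pointing down, gripper open.
Joint ranges: [-3.11, 3.11], [-0.89, 2.33], [0.22, 2.48], [-1.42, 4.56], [0.17, 2.85], [-2.88, 2.88]. Speed limits (rad/s): [2.39, 2.39, 3.14, 3.14, 3.14, 3.14].

## Interface

Orientations are given as [roll, pitch, yaw] about the fixed x, y, z axes, in that order (R = Rz(yaw) Ry(pitch) Rx(roll)).
In Python, from cell import sensors, vision, ticket, spotter gives the robot as it stands. The module is installed in compiled form; this text tells all that it offers.
- The arm moves only by the tool play_rows, never from a script. Its argument "motion" is a list of rows, each a list of 5 numbers: the shift along the tool's x, y, z in mm, then the turn about the tool's z in degrees, then the finger opening in mm, from 0 to 88.1. A call has 1 to 8 rows; each row shifts and turns the commanded pose from where the row before left it, along the tool's axes as they then stand; what a row does not reach is not made up. A row lasts 1/8 s, in which the tool goes at most 62.5 mm and 10.7 degrees, less where a joint would pass 70% of its speed; a pose out of reach is approached as far as the arm can. A call with a gripper value outside its range is refused whole. The fingers move at their own pace and stop on an object; "squeeze" is the grip in N (left out, the last holds). Time passes only in rows, so rows that do not move let the fingers close. It gives the time, the measured TCP pose, the force, the opening and the grip force at its end, in the units of the state.
- sensors.state(): the state, without advancing time (a new reading comes with each control period).
- vision.snapshot(name): name is "scene" or "side" or "wrist"; returns the picture (400x640x3 uint8, red, green, blue); there is no depth.
- vision.camera_info(name): a dict with "vertical_fov" (degrees; the focal length in pixels is half the picture's height over the tangent of half this angle, whatever the lens; pixels are square), "cx", "cy" (the principal point, pixels), "view" (4x4, takes a point from world to camera coordinates). Camera axes: x right, y down, z forward; pixel columns grow to the right and rows downward; lengths in m; the calibration is good to about 2 mm. A picture is of the moment at which its call begins: read the wrist's pose just before it. camera_info takes no time and is no camera call; for the wrist camera it gives the pose at the moment of the call.
- ticket.hand_in(): hands the job in; it is judged then, once.
Trained networks look in the newest picture that a camera, given by its name, has taken for a name from the list of things; names that differ only in an ending like _2 or _b are one class to them, and where a whole thing is asked for, a point or a joint stands for the part that bears it (a point fixed in the world has none). Each returns a list of dicts, best first, with "confidence" (0 to 1); they miss things now and then, are a little off and sometimes report something else, mostly with a low value. They report only what shows in the picture. A call takes as long as a camera call. They do not tell look-alikes from the thing itself.
- spotter.look_for(query, camera): "xyz" ([x, y, z] in m, in world coordinates, good to about 4 mm: the middle of the surface that is visible of it).
- spotter.pinpoint(query, camera): "xyz" ([x, y, z] in m, in world coordinates, good to about 4 mm: a listed point, or the origin of a listed thing).
The state is a dict: "time": time; "q": joint angles; "qd": joint speeds; "joint_torque": joint torques, N m; "position": TCP position; "eef_rot": TCP orientation; "force": force on the tool from outside, world axes, zero at the start; "moment": the same for the moment, N m; "grip_width": finger opening in m; "gripper_force": force on a finger pad.
Only numpy, scipy, OpenCV 4.12 (cv2) and the standard library are available. Lean on these libraries where they do the work, as an engineer would, in place of code of your own. Each camera call takes 0.05 s, during which the arm holds its last target. There are 200 camera calls.

## Working session

There is one attempt and no reset: what is moved stays moved. The work goes in short steps, Python scripts to look and compute and a tool call to move; the robot and the scene stay as the last step left them, time stands still between calls to the robot, and variables do not carry over. Pictures are saved under pics/ and viewed, at most 10 in all, crops included, and the job is handed in when it is done.

Besides the shell and the picture viewer there is one more tool, called after "Call:" as name(argument=value, ...), one argument or row to a line, values as JSON. play_rows: Moves the arm, as the interface text tells. Its arguments: {"type":"object","properties":{"motion":{"type":"array"},"squeeze":{"type":"number"}},"required":["motion"]}

```bash
mkdir -p pics; cat > h.py <<'E'
import numpy as np, cv2
from cell import sensors, vision, ticket, spotter
def snap(n,f):
    p=vision.snapshot(n); cv2.imwrite('pics/'+f,p[:,:,::-1]); return p
def cam(n):
    c=vision.camera_info(n); f=200/np.tan(np.radians(c['vertical_fov'])/2)
    return f,c['cx'],c['cy'],np.array(c['view'])
def proj(n,P):
    f,cx,cy,V=cam(n); q=V[:3,:3]@np.array(P)+V[:3,3]; return np.array([cx+f*q[0]/q[2],cy+f*q[1]/q[2]])
def back(n,u,v,z):
    f,cx,cy,V=cam(n); R=V[:3,:3]; o=-R.T@V[:3,3]; d=R.T@np.array([(u-cx)/f,(v-cy)/f,1]); return o+d*(z-o[2])/d[2]
E
python3 - <<'E'
from h import *
s=sensors.state(); print({k:np.round(s[k],3) for k in ('time','position','eef_rot','grip_width','force')})
for n in('scene','side'):
    snap(n,n+'0.png')
    for q in('winder','seat','carrier','lever_bar','index','lever','canister','dish','pencil_cup','hoop_stand'):
        print(n,q,[(np.round(r['xyz'],3).tolist(),round(r['confidence'],2),proj(n,r['xyz']).round().tolist()) for r in spotter.pinpoint(q,n)[:3]])
E
```

```text
{'time': np.float64(0.0), 'position': array([ 0.182, -0.519,  0.255]), 'eef_rot': array([-3.14 , -0.   ,  0.338]), 'grip_width': np.float64(0.088), 'force': array([ 0.022,  0.145, -0.28 ])}
scene winder [([0.613, 0.001, -0.001], 0.75, [323.0, 242.0])]
scene seat [([0.603, 0.077, 0.039], 0.82, [334.0, 216.0]), ([0.598, -0.06, 0.11], 0.25, [306.0, 231.0])]
scene carrier [([0.497, -0.292, -0.003], 0.88, [225.0, 297.0]), ([0.372, -0.065, -0.001], 0.7, [246.0, 221.0]), ([0.324, -0.321, 0.003], 0.62, [172.0, 272.0])]
scene lever_bar [([0.55, -0.091, 0.119], 0.61, [284.0, 228.0])]
scene index [([0.598, -0.062, 0.108], 0.68, [305.0, 232.0])]
scene lever [([0.666, -0.078, 0.085], 0.81, [323.0, 253.0]), ([0.611, 0.004, -0.003], 0.63, [323.0, 242.0])]
scene canister [([0.491, 0.337, 0.001], 0.81, [348.0, 161.0]), ([0.61, -0.001, -0.001], 0.74, [322.0, 243.0]), ([0.551, -0.091, 0.119], 0.53, [284.0, 229.0])]
scene dish [([0.713, -0.252, 0.001], 0.66, [299.0, 328.0])]
scene pencil_cup [([0.67, 0.427, 0.0], 0.9, [406.0, 166.0])]
scene hoop_stand [([0.758, 0.253, -0.001], 0.91, [406.0, 209.0])]
side winder [([0.612, -0.0, 0.004], 0.59, [300.0, 194.0])]
side seat [([0.603, 0.075, 0.037], 0.74, [292.0, 204.0])]
side carrier [([0.497, -0.293, 0.0], 0.89, [368.0, 150.0]), ([0.368, -0.066, 0.0], 0.88, [383.0, 205.0]), ([0.323, -0.323, 0.002], 0.68, [420.0, 158.0])]
side lever_bar [([0.723, -0.256, 0.001], 0.57, [303.0, 139.0]), ([0.552, -0.091, 0.116], 0.48, [331.0, 154.0])]
side index [([0.601, -0.058, 0.108], 0.58, [312.0, 159.0])]
side lever [([0.666, -0.076, 0.085], 0.77, [295.0, 155.0]), ([0.499, -0.292, -0.003], 0.33, [367.0, 150.0])]
side canister [([0.489, 0.339, 0.006], 0.6, [288.0, 294.0])]
side dish [([0.72, -0.255, 0.002], 0.62, [303.0, 139.0])]
side pencil_cup [([0.665, 0.425, -0.002], 0.75, [211.0, 298.0])]
side hoop_stand [([0.76, 0.257, 0.001], 0.63, [214.0, 239.0])]
```

View pics/scene0.png

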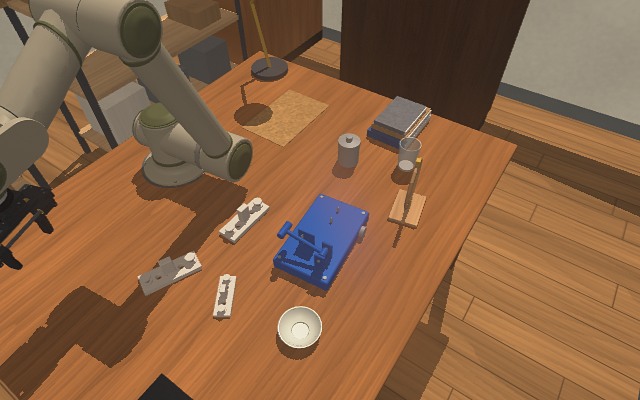

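View pics/side0.png

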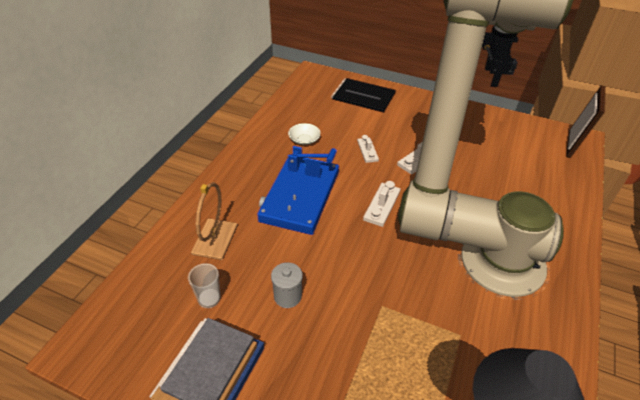

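Candidates in the scene picture: A (225,297), B (246,221), C (172,272). The winder is at (323,242) with the lever towards the lower side. I'll enlarge and measure the three.

```bash
python3 - <<'E'
from h import *
p=cv2.imread('pics/scene0.png')
c=p[190:330,125:285]; cv2.imwrite('pics/crop1.png',cv2.resize(c,None,fx=5,fy=4.2857,interpolation=cv2.INTER_CUBIC) if 0 else cv2.resize(c,None,fx=4.28,fy=4.28,interpolation=cv2.INTER_CUBIC))
E
```

```text
(no output)
```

View pics/crop1.png

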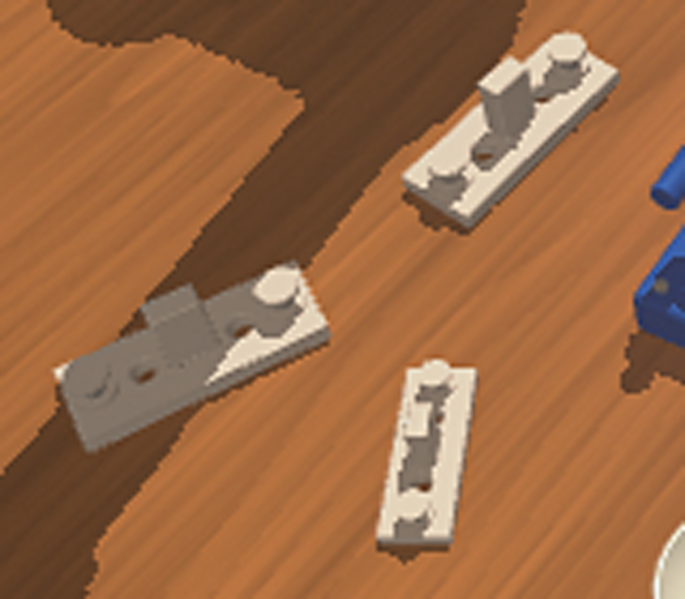

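```bash
python3 - <<'E'
from h import *
K={'A':[(408,367),(378,540),(450,543),(476,370)],'B':[(403,180),(467,222),(618,72)],'C':[(57,372),(92,440),(328,330),(297,263)]}
for k,L in K.items():
    P=[back('scene',125+u/4.28,190+v/4.28,.010)[:2] for u,v in L]
    print(k,np.round(P,3).tolist(),[round(float(np.linalg.norm(P[i+1]-P[i])),3) for i in range(len(P)-1)])
E
```

```text
A [[0.448, -0.256], [0.515, -0.353], [0.552, -0.33], [0.485, -0.233]] [0.119, 0.043, 0.118]
B [[0.341, -0.147], [0.402, -0.149], [0.403, 0.014]] [0.061, 0.163]
C [[0.264, -0.385], [0.321, -0.405], [0.386, -0.265], [0.331, -0.238]] [0.06, 0.155, 0.061]
```

Corners on the plate plane give A 118 x 43 mm, B about 163 x 61 and C about 155 x 61. A at (225,297), world (0.500,-0.293), is the right size, and it is on the side away from the canister. The crop confirms it. Turning the tool and heading above it.

Call:
play_rows(
  motion=[
    [0,0,0,-10.5,50],
    [0,0,0,-10.5,50],
    [0,0,0,-10.5,50],
    [0,0,0,-10.5,50],
    [0,0,0,-10.5,50],
    [0,0,0,-10.5,50],
    [0,0,0,-10.5,50],
    [0,0,0,-10.5,50],
  ],
)

```text
time: 2.1
position: [0.1823, -0.5189, 0.2557]
eef_rot: [3.142, -0.0, 1.81]
force: [-0.3, 0.2, -0.3]
grip_width: 0.0498
gripper_force: 0.0
```

Call:
play_rows(
  motion=[
    [0,0,0,-10.5,50],
    [0,0,0,-10.5,50],
    [0,0,0,0,50],
    [0,45,0,0,50],
    [0,45,0,0,50],
    [0,45,0,0,50],
    [0,45,0,0,50],
    [0,45,0,0,50],
  ],
)

```text
time: 3.1
position: [0.3691, -0.391, 0.2558]
eef_rot: [-3.142, 0.0, 2.166]
force: [1.2, -0.5, 0.2]
grip_width: 0.0498
gripper_force: 0.0
```

```bash
cat >> h.py <<'E'
def st():
    s=sensors.state(); print({k:np.round(s[k],4).tolist() for k in ('time','position','eef_rot','grip_width','force','gripper_force')}); return s
def go(x,y,z,yaw):
    "mm shift in present tool axes and turn in deg to reach the pose"
    s=sensors.state(); R=cv2.Rodrigues(np.zeros(3))[0]
    from scipy.spatial.transform import Rotation as Q
    d=Q.from_euler('xyz',s['eef_rot']).inv().apply(np.array([x,y,z])-s['position'])*1e3
    print('shift',d.round(1),'turn',round(-np.degrees((yaw-s['eef_rot'][2]+np.pi)%(2*np.pi)-np.pi),1))
E
python3 - <<'E'
from h import *
st(); snap('wrist','w1.png'); go(.5,-.293,.15,2.175)
print([(np.round(r['xyz'],3),round(r['confidence'],2),proj('wrist',r['xyz']).round()) for r in spotter.pinpoint('carrier','wrist')])
E
```

```text
{'time': 3.1, 'position': [0.3691, -0.391, 0.2558], 'eef_rot': [-3.1416, 0.0002, 2.1657], 'grip_width': 0.0498, 'force': [1.1743, -0.545, 0.2084], 'gripper_force': 0.0}
shift [  6.7 158.9 106.2] turn -0.3
[(array([ 0.497, -0.292,  0.001]), 0.73, array([447., 164.])), (array([ 0.319, -0.322,  0.003]), 0.66, array([316., 100.]))]
```

View pics/w1.png

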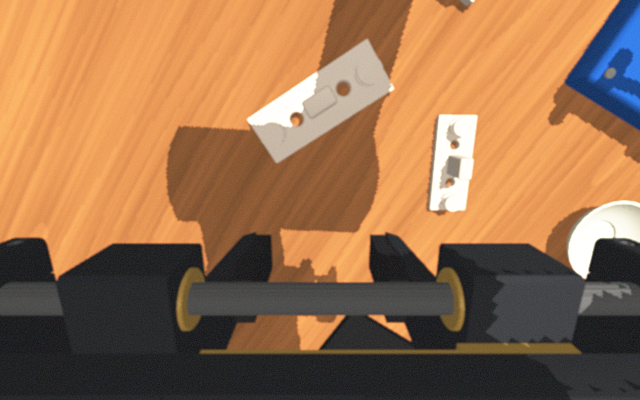

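The wrist view shows carrier A at (453,163), long axis almost upright, big look-alike C at (320,100). Measuring A's plate corners here.

```bash
python3 - <<'E'
from h import *
P=np.array([back('wrist',u,v,.010)[:2] for u,v in [(438,114),(477,115),(465,211),(429,209)]])
print(P.round(3).tolist(),P.mean(0)); y=P[0]+P[1]-P[2]-P[3]; print(np.linalg.norm(y)/2,np.linalg.norm(P[0]-P[1]),np.arctan2(y[1],y[0]))
c=P.mean(0); go(c[0],c[1],.13,np.arctan2(y[1],y[0])); print(back('wrist',454,158,.047)[:2])
E
```

```text
[[0.446, -0.254], [0.485, -0.229], [0.551, -0.327], [0.512, -0.35]] [ 0.49839006 -0.29021005]
0.11701308585906754 0.04587907517045085 2.171462456625405
shift [  9.9 161.6 126. ] turn -0.1
[ 0.47943541 -0.28824673]
```

Call:
play_rows(
  motion=[
    [3,41,20,0,50],
    [3,41,20,0,50],
    [3,41,20,0,50],
    [0,38,20,0,50],
    [0,0,20,0,50],
    [0,0,20,0,50],
    [0,0,0,0,50],
    [0,0,0,0,50],
  ],
)

```text
time: 4.2
position: [0.4958, -0.2944, 0.1366]
eef_rot: [3.141, 0.001, 2.168]
force: [0.3, -0.1, 0.9]
grip_width: 0.05
gripper_force: 0.0
```

```bash
python3 - <<'E'
from h import *
st(); snap('wrist','w2.png')
E
```

```text
{'time': 4.2, 'position': [0.4958, -0.2944, 0.1366], 'eef_rot': [3.1414, 0.0012, 2.1685], 'grip_width': 0.05, 'force': [0.2897, -0.0753, 0.9181], 'gripper_force': 0.0}
```

View pics/w2.png

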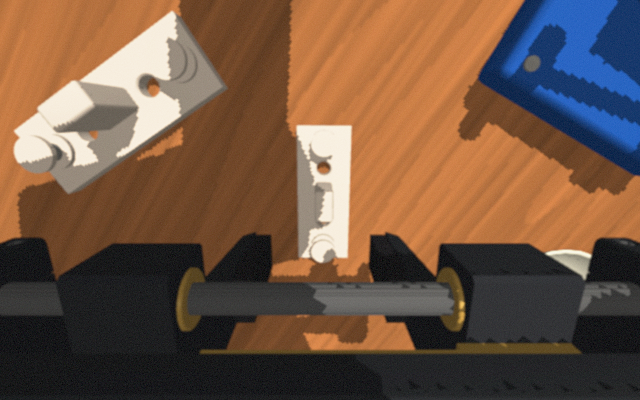

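The carrier stands centred at column ~323 between the jaws (centre column ~321). Checking its centre from corners (297,126), (352,126), (348,258), (300,258).

```bash
python3 - <<'E'
from h import *
P=np.array([back('wrist',u,v,.010)[:2] for u,v in [(297,126),(352,126),(348,258),(300,258)]])
y=P[0]+P[1]-P[2]-P[3]; a=np.arctan2(y[1],y[0]); c=P.mean(0); print(P.round(3).tolist(),c,np.linalg.norm(y)/2,np.linalg.norm(P[0]-P[1]),a)
go(c[0],c[1],.032,a)
E
```

```text
[[0.448, -0.256], [0.485, -0.231], [0.55, -0.328], [0.514, -0.352]] [ 0.49898294 -0.29170375] 0.11627817968173554 0.04437417504149545 2.1679087259092116
shift [  0.6   4.  104.7] turn 0.1
```

Call:
play_rows(
  motion=[
    [1,4,25,0,50],
    [0,0,30,0,50],
    [0,0,30,0,50],
    [0,0,19,0,50],
    [0,0,0,0,50],
    [0,0,0,0,4],
    [0,0,0,0,4],
    [0,0,0,0,4],
  ],
  squeeze=25,
)

```text
time: 5.25
position: [0.4988, -0.2907, 0.0324]
eef_rot: [3.141, 0.001, 2.17]
force: [0.1, -0.1, 0.2]
grip_width: 0.0218
gripper_force: 0.0
```

Call:
play_rows(
  motion=[
    [0,0,0,0,4],
    [0,0,0,0,4],
    [0,0,0,0,4],
    [0,0,-5,0,4],
  ],
)

```text
time: 5.75
position: [0.4984, -0.2903, 0.0364]
eef_rot: [-3.141, -0.001, 2.17]
force: [-0.3, 0.1, -2.1]
grip_width: 0.0137
gripper_force: 25.0
```

Call:
play_rows(
  motion=[
    [0,0,-25,0,4],
    [0,0,-30,0,4],
    [0,0,-35,0,4],
    [0,0,-40,0,4],
    [0,0,-33,0,4],
    [0,0,0,0,4],
    [0,0,0,0,4],
  ],
)

```text
time: 6.62
position: [0.4981, -0.2902, 0.1982]
eef_rot: [-3.141, -0.002, 2.17]
force: [-0.2, -0.2, -1.6]
grip_width: 0.0135
gripper_force: 25.0
```

```bash
python3 - <<'E'
from h import *
M={'winder':[0,0,0],'seat':[0,75,40],'index':[-20,-60,108],'lever':[45,-85,85],'lever_bar':[-71,-85,115]}
W={'winder':[.6125,.0005],'seat':[.603,.076],'index':[.5995,-.060],'lever':[.666,-.077],'lever_bar':[.551,-.091]}
A=np.array([M[k][:2] for k in M])/1e3; B=np.array([W[k] for k in M])
a=A-A.mean(0); b=B-B.mean(0); t=np.arctan2((a[:,0]*b[:,1]-a[:,1]*b[:,0]).sum(),(a*b).sum())
R=np.array([[np.cos(t),-np.sin(t)],[np.sin(t),np.cos(t)]]); o=B.mean(0)-R@A.mean(0)
print(t,o,(A@R.T+o-B).round(4).tolist()); s=o+R@[0,.075]; print(s)
st(); go(*(o+R@[0,-.02]),.2,t+np.pi/2)
E
```

```text
0.11649674136688237 [0.61193441 0.00155923] [[-0.0006, 0.0011], [0.0002, 0.0001], [-0.0005, -0.0004], [0.0005, -0.0006], [0.0003, -0.0001]]
[0.6032169  0.07605087]
{'time': 6.625, 'position': [0.4981, -0.2902, 0.1982], 'eef_rot': [-3.1411, -0.0025, 2.1704], 'grip_width': 0.0135, 'force': [-0.1511, -0.1944, -1.5656], 'gripper_force': 25.0}
shift [158.9 249.3  -1.5] turn 27.7
```

Call:
play_rows(
  motion=[
    [22.7,35.6,0,0,4],
    [22.7,35.6,0,0,4],
    [22.7,35.6,0,0,4],
    [22.7,35.6,0,0,4],
    [22.7,35.6,0,0,4],
    [22.7,35.6,0,0,4],
    [22.7,35.6,0,0,4],
    [0,0,0,9.2,4],
  ],
)

```text
time: 7.62
position: [0.6147, -0.0159, 0.1974]
eef_rot: [-3.139, -0.003, 2.01]
force: [0.2, -0.2, -2.0]
grip_width: 0.0138
gripper_force: 25.0
```

Call:
play_rows(
  motion=[
    [0,0,0,9.2,4],
    [0,0,0,9.3,4],
    [0,0,0,0,4],
    [0,0,0,0,4],
  ],
)

```text
time: 8.12
position: [0.6144, -0.0187, 0.1987]
eef_rot: [-3.14, -0.001, 1.69]
force: [0.8, -0.2, -0.9]
grip_width: 0.0139
gripper_force: 25.0
```

```bash
python3 - <<'E'
from h import *
st(); snap('wrist','w3.png'); go(.6032,.0761,.2,.1165+np.pi/2)
for q in('seat','winder','carrier'): print(q,[(np.round(r['xyz'],3),round(r['confidence'],2)) for r in spotter.pinpoint(q,'wrist')[:2]])
E
```

```text
{'time': 8.125, 'position': [0.6144, -0.0187, 0.1987], 'eef_rot': [-3.14, -0.0006, 1.69], 'grip_width': 0.0139, 'force': [0.7542, -0.2342, -0.8999], 'gripper_force': 24.9999}
shift [95.5  0.  -0.9] turn 0.1
seat [(array([0.603, 0.074, 0.041]), 0.87)]
winder []
carrier [(array([ 0.616, -0.018,  0.169]), 0.71)]
```

View pics/w3.png

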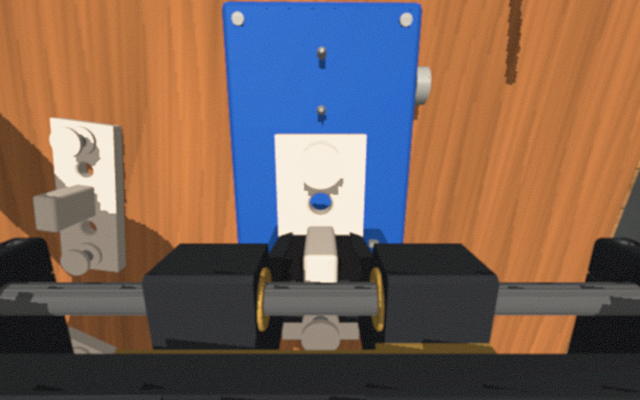

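The carrier's front plate corners are at (275,134) and (366,134), its front hole at (320,202), and the peg tops at (321,50) and (321,109). From these I can get the carrier-in-hand offset and the peg positions.

```bash
python3 - <<'E'
from h import *
s=sensors.state(); t=s['eef_rot'][2]; ex=np.array([np.cos(t),np.sin(t)]); ey=np.array([np.sin(t),-np.cos(t)]); p=s['position'][:2]
zt=s['position'][2]-.0324+.010
T=lambda P:(np.array([(P-p)@ex,(P-p)@ey])*1e3).round(1)
for n,u,v,z in [('cornL',275,134,zt),('cornR',366,134,zt),('hole',320,202,zt-.001),('pegF',321,48.5,.058),('pegN',321,107.5,.058)]:
    P=back('wrist',u,v,z)[:2]; print(n,P.round(4),T(P))
E
```

```text
cornL [0.587  0.0366] [ 58.3 -20.9]
cornR [0.6305 0.0417] [58.2 22.8]
hole [0.6125 0.0052] [24.1  0.7]
pegF [0.602  0.0998] [119.2   1.4]
pegN [0.6074 0.0547] [73.8  1.4]
```

Call:
play_rows(
  motion=[
    [32,0.5,0,0,4],
    [32,0,0,0,4],
    [32,0,10,0,4],
    [0,0,30,0,4],
    [0,0,30,0,4],
    [0,0,22,0,4],
    [0,0,0,0,4],
    [0,0,0,0,4],
  ],
)

```text
time: 9.32
position: [0.6045, 0.0766, 0.1088]
eef_rot: [3.14, 0.0, 1.687]
force: [0.7, 0.4, -1.7]
grip_width: 0.014
gripper_force: 25.0
```

```bash
python3 - <<'E'
from h import *
st(); go(.6032,.0761,.0724,.1165+np.pi/2)
p=[cv2.resize(snap(n,n+'4.png')[b[0]:b[0]+80,b[1]:b[1]+100],None,fx=5,fy=5,interpolation=cv2.INTER_CUBIC) for n,b in(('scene',(165,285)),('side',(140,245)))]
cv2.imwrite('pics/c4.png',cv2.resize(np.hstack(p),None,fx=.8,fy=.8)[:,:,::-1])
print(proj('scene',[.6032,.0761,.04]),proj('side',[.6032,.0761,.04]))
E
```

```text
{'time': 9.325, 'position': [0.6045, 0.0766, 0.1088], 'eef_rot': [3.14, 0.0003, 1.6872], 'grip_width': 0.014, 'force': [0.6585, 0.352, -1.6555], 'gripper_force': 24.9999}
shift [-0.3 -1.4 36.4] turn -0.0
[334.24654401 215.85474517] [292.06548219 203.53380957]
```

View pics/c4.png

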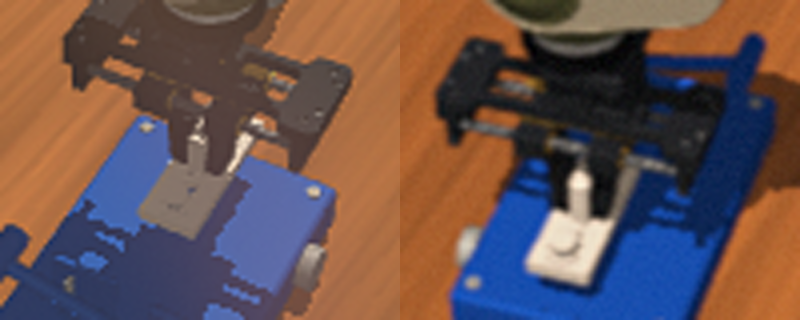

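The carrier hovers over the pegs, level and aligned with the base. Lowering gently.

Call:
play_rows(
  motion=[
    [0,-0.7,8,0,4],
    [0,0,6,0,4],
    [0,0,5,0,4],
    [0,0,4,0,4],
    [0,0,0,0,4],
  ],
)

```text
time: 10.05
position: [0.6032, 0.0766, 0.0844]
eef_rot: [-3.141, -0.0, 1.687]
force: [-0.5, 0.8, -1.3]
grip_width: 0.0139
gripper_force: 25.0
```

Call:
play_rows(
  motion=[
    [0,0,4,0,4],
    [0,0,4,0,4],
    [0,0,3,0,4],
    [0,0,0,0,4],
    [0,0,0,0,4],
  ],
)

```text
time: 10.68
position: [0.6034, 0.0766, 0.0739]
eef_rot: [3.141, 0.0, 1.687]
force: [0.2, 0.2, -1.0]
grip_width: 0.0136
gripper_force: 25.0
```

Call:
play_rows(
  motion=[
    [0,0,2,0,4],
    [0,0,1,0,4],
    [0,0,0,0,4],
  ],
)

```text
time: 11.05
position: [0.6035, 0.0766, 0.0721]
eef_rot: [3.14, 0.0, 1.687]
force: [-3.4, 0.0, 8.9]
grip_width: 0.0135
gripper_force: 25.0
```

Contact came at z 0.072, the height expected when seated. Releasing and lifting.

Call:
play_rows(
  motion=[
    [0,0,0,0,40],
    [0,0,0,0,40],
    [0,0,0,0,40],
    [0,0,0,0,40],
    [0,0,-15,0,40],
    [0,0,-30,0,40],
    [0,0,-40,0,40],
    [0,0,-40,0,40],
  ],
)

```text
time: 12.05
position: [0.6032, 0.0766, 0.1981]
eef_rot: [3.141, 0.0, 1.687]
force: [0.4, -0.3, 0.2]
grip_width: 0.0401
gripper_force: 0.0
```

Call:
play_rows(
  motion=[
    [-40,0,0,0,40],
    [-40,0,0,0,40],
    [-15,0,0,0,20],
    [0,0,0,0,0],
    [0,0,0,0,0],
    [0,0,0,0,0],
  ],
)

```text
time: 12.8
position: [0.6143, -0.0166, 0.1958]
eef_rot: [-3.142, -0.0, 1.688]
force: [0.3, 0.3, 0.5]
grip_width: 0.0019
gripper_force: 0.0
```

```bash
python3 - <<'E'
from h import *
st(); snap('wrist','w5.png')
for q in('carrier','seat','lever_bar'): print(q,[(np.round(r['xyz'],3),round(r['confidence'],2)) for r in spotter.pinpoint(q,'wrist')[:3]])
snap('side','s5.png'); print([(np.round(r['xyz'],3),round(r['confidence'],2)) for r in spotter.pinpoint('carrier','side')[:3]])
E
```

```text
{'time': 12.8, 'position': [0.6143, -0.0166, 0.1958], 'eef_rot': [-3.1416, -0.0002, 1.6883], 'grip_width': 0.0019, 'force': [0.2798, 0.3263, 0.4633], 'gripper_force': 0.0}
carrier [(array([0.603, 0.078, 0.041]), 0.95), (array([ 0.37 , -0.065,  0.004]), 0.67)]
seat []
lever_bar []
[(array([ 0.37 , -0.066, -0.001]), 0.81), (array([0.601, 0.08 , 0.041]), 0.79), (array([ 0.324, -0.322, -0.001]), 0.49)]
```

View pics/w5.png

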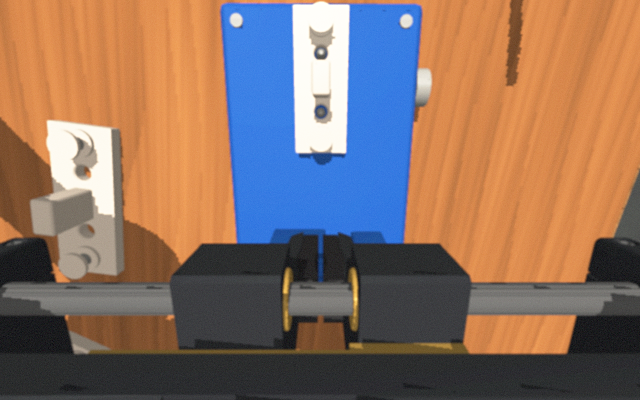

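The carrier is flat on the seat with both pegs showing in its holes at (321,52) and (321,112). Now to the lever bar.

```bash
python3 - <<'E'
from h import *
print([(np.round(r['xyz'],3),round(r['confidence'],2)) for r in spotter.pinpoint('lever_bar','side')[:3]])
vision.snapshot('scene'); print([(np.round(r['xyz'],3),round(r['confidence'],2)) for r in spotter.pinpoint('lever_bar','scene')[:3]])
go(.5493,-.0913,.16,1.687)
E
```

```text
[(array([ 0.552, -0.092,  0.118]), 0.68)]
[(array([ 0.55 , -0.089,  0.12 ]), 0.9)]
shift [-65.5 -73.1  35.7] turn -0.0
```

Call:
play_rows(
  motion=[
    [-22,-24,0,0,0],
    [-22,-24,0,0,0],
    [-22,-24,0,0,0],
    [0,0,18,0,0],
    [0,0,17,0,0],
    [0,0,0,0,0],
    [0,0,0,0,0],
  ],
  squeeze=20,
)

```text
time: 14.12
position: [0.5508, -0.0918, 0.1614]
eef_rot: [3.141, 0.0, 1.687]
force: [0.0, -0.3, 0.2]
grip_width: 0.0006
gripper_force: 0.0
```

Call:
play_rows(
  motion=[
    [0,0,10,0,0],
    [0,0,5,0,0],
    [0,0,3,0,0],
    [0,0,0,0,0],
  ],
)

```text
time: 14.62
position: [0.5505, -0.0917, 0.1426]
eef_rot: [-3.141, -0.0, 1.687]
force: [0.5, 0.3, -0.3]
grip_width: 0.0002
gripper_force: 0.0
```

Call:
play_rows(
  motion=[
    [0,0,2,0,0],
    [0,0,2,0,0],
    [0,0,0,0,0],
  ],
)

```text
time: 15.0
position: [0.5499, -0.0918, 0.1394]
eef_rot: [-3.141, 0.0, 1.687]
force: [-5.7, 0.3, 8.2]
grip_width: 0.0009
gripper_force: 4.2
```

Call:
play_rows(
  motion=[
    [0,0,3,0,0],
    [0,0,3,0,0],
    [0,0,0,0,0],
  ],
)

```text
time: 15.38
position: [0.5499, -0.0918, 0.1331]
eef_rot: [-3.14, 0.0, 1.687]
force: [-4.1, -0.4, 4.6]
grip_width: 0.0003
gripper_force: 2.7
```

Call:
play_rows(
  motion=[
    [0,0,2,0,0],
    [0,0,0,0,0],
  ],
)

```text
time: 15.62
position: [0.5502, -0.0918, 0.131]
eef_rot: [-3.141, 0.0, 1.687]
force: [-3.1, -0.4, 4.0]
grip_width: 0.0008
gripper_force: 2.1
```

Call:
play_rows(
  motion=[
    [0,0,2,0,0],
    [0,0,0,0,0],
  ],
)

```text
time: 15.88
position: [0.5504, -0.0917, 0.1287]
eef_rot: [-3.141, 0.0, 1.687]
force: [-4.2, -0.9, 3.9]
grip_width: 0.0005
gripper_force: 2.4
```

Call:
play_rows(
  motion=[
    [0,0,2,0,0],
    [0,0,0,0,0],
  ],
)

```text
time: 16.12
position: [0.5504, -0.0917, 0.1268]
eef_rot: [-3.141, 0.0, 1.687]
force: [-3.8, 0.3, 6.1]
grip_width: 0.0007
gripper_force: 3.1
```

Call:
play_rows(
  motion=[
    [0,0,2,0,0],
    [0,0,0,0,0],
  ],
)

```text
time: 16.38
position: [0.5502, -0.0917, 0.1249]
eef_rot: [-3.141, 0.0, 1.687]
force: [-5.7, -1.2, 7.7]
grip_width: 0.0003
gripper_force: 3.9
```

Call:
play_rows(
  motion=[
    [0,0,2,0,0],
    [0,0,0,0,0],
  ],
)

```text
time: 16.62
position: [0.55, -0.0918, 0.123]
eef_rot: [-3.14, 0.0, 1.687]
force: [-6.5, -0.9, 9.6]
grip_width: 0.0002
gripper_force: 4.4
```

The force dipped at TCP 0.129–0.131 and climbed at about 0.127, so the first click matches its geometric height (0.126). Carrying on past the second.

Call:
play_rows(
  motion=[
    [0,0,4,0,0],
    [0,0,4,0,0],
    [0,0,0,0,0],
  ],
)

```text
time: 17.0
position: [0.5503, -0.0917, 0.1146]
eef_rot: [-3.141, -0.0, 1.687]
force: [-3.1, -0.6, 4.4]
grip_width: 0.0003
gripper_force: 2.3
```

Call:
play_rows(
  motion=[
    [0,0,2,0,0],
    [0,0,0,0,0],
  ],
)

```text
time: 17.25
position: [0.5505, -0.0917, 0.1129]
eef_rot: [-3.142, 0.0, 1.687]
force: [-3.4, -0.3, 4.5]
grip_width: 0.0008
gripper_force: 2.6
```

Call:
play_rows(
  motion=[
    [0,0,2,0,0],
    [0,0,0,0,0],
  ],
)

```text
time: 17.5
position: [0.5504, -0.0917, 0.111]
eef_rot: [-3.141, 0.0, 1.687]
force: [-4.6, -1.1, 6.0]
grip_width: 0.0004
gripper_force: 3.2
```

Call:
play_rows(
  motion=[
    [0,0,2,0,0],
    [0,0,0,0,0],
  ],
)

```text
time: 17.75
position: [0.5504, -0.0917, 0.1091]
eef_rot: [-3.141, 0.0, 1.687]
force: [-5.8, -0.9, 7.8]
grip_width: 0.0005
gripper_force: 3.9
```

Call:
play_rows(
  motion=[
    [0,0,3,0,0],
    [0,0,3,0,0],
    [0,0,0,0,0],
  ],
)

```text
time: 18.12
position: [0.5502, -0.0917, 0.1029]
eef_rot: [-3.141, -0.0, 1.687]
force: [-5.6, -0.9, 6.6]
grip_width: 0.0002
gripper_force: 3.5
```

Call:
play_rows(
  motion=[
    [0,0,2,0,0],
    [0,0,0,0,0],
  ],
)

```text
time: 18.38
position: [0.5503, -0.0917, 0.1009]
eef_rot: [-3.141, -0.0, 1.687]
force: [-5.6, -0.4, 5.8]
grip_width: 0.0002
gripper_force: 2.8
```

Call:
play_rows(
  motion=[
    [0,0,1.5,0,0],
    [0,0,0,0,0],
  ],
)

```text
time: 18.62
position: [0.5504, -0.0917, 0.0993]
eef_rot: [-3.141, -0.0, 1.687]
force: [-3.9, -0.6, 5.3]
grip_width: 0.0005
gripper_force: 2.5
```

Call:
play_rows(
  motion=[
    [0,0,1.5,0,0],
    [0,0,0,0,0],
  ],
)

```text
time: 18.88
position: [0.5505, -0.0917, 0.0979]
eef_rot: [-3.142, -0.0, 1.687]
force: [-4.1, -0.6, 5.4]
grip_width: 0.0006
gripper_force: 2.6
```

Call:
play_rows(
  motion=[
    [0,0,1.5,0,0],
    [0,0,0,0,0],
  ],
)

```text
time: 19.12
position: [0.5506, -0.0917, 0.0965]
eef_rot: [3.141, 0.0, 1.687]
force: [-4.3, -0.4, 6.6]
grip_width: 0.0004
gripper_force: 2.9
```

Call:
play_rows(
  motion=[
    [0,0,1,0,0],
    [0,0,0,0,0],
    [0,0,0,0,0],
  ],
)

```text
time: 19.5
position: [0.5506, -0.0917, 0.0956]
eef_rot: [3.141, 0.0, 1.687]
force: [-4.0, -0.4, 6.3]
grip_width: 0.0002
gripper_force: 3.2
```

Call:
play_rows(
  motion=[
    [0,0,0.8,0,0],
    [0,0,0,0,0],
    [0,0,0,0,0],
    [0,0,0,0,0],
  ],
)

```text
time: 20.0
position: [0.5507, -0.0917, 0.0949]
eef_rot: [3.141, 0.0, 1.687]
force: [-3.6, -0.5, 7.3]
grip_width: 0.0005
gripper_force: 3.5
```

```bash
python3 - <<'E'
from h import *
st()
for n in('scene','side'):
    p=snap(n,n+'6.png')
    for q in('lever_bar','carrier','canister','dish'): print(n,q,[(np.round(r['xyz'],3).tolist(),round(r['confidence'],2)) for r in spotter.pinpoint(q,n)[:3]])
s=cv2.imread('pics/scene6.png')[160:300,250:400]; d=cv2.imread('pics/side6.png')[110:250,230:380]
cv2.imwrite('pics/c6.png',cv2.resize(np.hstack([s,d]),(798,372),interpolation=cv2.INTER_CUBIC))
E
```

```text
{'time': 20.0, 'position': [0.5507, -0.0917, 0.0949], 'eef_rot': [3.141, 0.0002, 1.687], 'grip_width': 0.0005, 'force': [-3.5642, -0.4552, 7.259], 'gripper_force': 3.5176}
scene lever_bar [([0.546, -0.087, 0.069], 0.49)]
scene carrier [([0.325, -0.325, 0.001], 0.96), ([0.367, -0.066, -0.002], 0.95), ([0.599, 0.075, 0.041], 0.75)]
scene canister [([0.49, 0.338, -0.002], 0.65)]
scene dish [([0.491, 0.335, -0.0], 0.64), ([0.716, -0.253, -0.0], 0.59)]
side lever_bar [([0.55, -0.093, 0.066], 0.6)]
side carrier [([0.603, 0.077, 0.038], 0.8), ([0.369, -0.066, -0.0], 0.7)]
side canister [([0.484, 0.34, 0.001], 0.59)]
side dish [([0.721, -0.258, 0.001], 0.49), ([0.666, -0.078, 0.081], 0.16)]
```

View pics/c6.png

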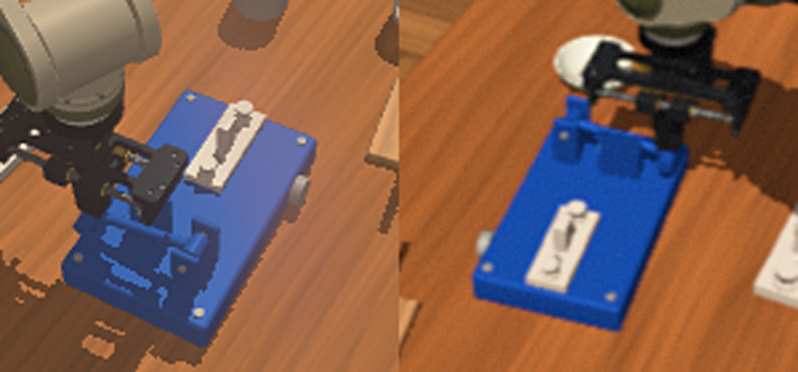

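The picture shows the carrier flat on its seat and the fingers holding the bar down. The bar's height is about 67–68 mm, and the push is climbing after its third dip. The bystanders I rechecked, the canister and dish, haven't moved.

```bash
python3 -c "
from cell import ticket; print(ticket.hand_in())"
```

```text
the job is handed in; nothing more can be done
None
```

The job is handed in at about 20 s: the carrier is seated flat on both pegs and released, and the lever is held at its third click with the bar about 68 mm up (stop at 59 mm); the hand-in gave no verdict.

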